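# Set the brush mug to dry

## Task

Tidy up after painting: carry the enamel mug by its handle, upright, over to the blue drip tray and set it down on a free spot in the tray (do not drop it in), and stand the paint brush in the mug, bristles up, to dry. Leave the other things on the bench where they are, including the glass jar in the tray.

Things in the scene. Friction and masses are not known exactly. Their poses are not given: they have to be found in the camera images.
- mug: White enamel mug with a blue rim and a blue handle, 80 mm outer diameter (72 mm at the foot), 85 mm high, walls 3 mm, inside 74 mm wide with its floor 4 mm above the underside; about 0.18 kg. Origin: centre of the underside; z up its axis; x points from the axis towards the handle. It stands upright anywhere on the right or middle of the bench, handle in any direction.
- mug_handle: The mug's handle, fixed to it: a D of flat strap 5 mm thick and 14 mm wide (across y), in the mug's x-z plane. It leaves the wall at 70 mm height, its top runs at 72 to 75 mm, it reaches 77 mm from the mug's axis, its outer upright spans 64 to 44 mm height and it slants back to the wall at 22 mm. Same origin and axes as the mug.
- mug_grip (a point): Point on the top of the mug's handle: 60 mm from the mug's axis (along its x), 72 mm above the underside. The strap is 14 mm wide there and can be pinched from above across its width (along the mug's y).
- brush: Flat paint brush lying flat on the bench: 210 mm long, 13 mm thick, ochre wooden handle (x -105 to +40 mm; 11 mm wide at the end, 14 to 16 mm along most of it, 24 mm at the shoulder), steel ferrule 32 mm wide, dark stiff bristles 42 mm long, 31 mm wide; 55 g. Origin: centre of the underside, mid-length; x along the brush towards the bristles, y across its width, z through its thickness.
- brush_tail (a point): Centre of the end of the brush's handle, at the brush's x = -105 mm; it goes down into the mug.
- brush_grip (a point): Point at mid-thickness of the brush's handle near its balance point, at the brush's x = +10 mm, 115 mm from the handle's end; 15 mm wide there.
- tray: Blue plastic drip tray, fixed to the bench, 210 mm (x) by 300 mm (y) by 16 mm high, walls 4 mm, floor 4 mm thick. Origin: centre of its underside. The jar stands in its left (+y) half; its right half is free.
- jar: Open glass jar, 70 mm diameter, 95 mm high, standing in the tray. Origin: centre of the underside. A bystander.
- tin: Small closed paint tin with a yellow band, 77 mm diameter, 80 mm high. Origin: centre of the underside. A bystander.
- glue: White glue bottle with a blue band and a red nozzle, 58 mm diameter, 100 mm high. Origin: centre of the underside. A bystander.
- screwdriver: Screwdriver with a red handle lying on the bench in front of the tray, about 200 mm long. Origin: underside at mid-length. A bystander.
- tape: Beige roll of masking tape lying flat, 100 mm diameter, 25 mm high. Origin: centre of the underside. A bystander.
- sander: Cork sanding block lying on the bench, 110 by 65 by 22 mm. Origin: centre of the underside. A bystander.
Mind the look-alikes: they are no part of the job. Leave any pink look-alike of the mug alone.

How it is judged:
By the outcome, as a careful person would: the job done as asked, in the order asked, and still so for the second after the job is handed in, with the robot touching nothing.
It also fails if it takes over 51 s, if anything falls off the work surface, if the arm or the gripper's body presses on something with over 40 N, if the wrist force passes 120 N, or if a joint passes its speed limit or range.

## Robot

A 6-joint arm with a two-finger parallel gripper is mounted at the origin on the work surface. World frame = base frame: x ahead of the robot, y to its left, z up, the work surface at z = 0. Lengths are in mm, angles in degrees, forces in N, time in s.
With the tool pointing down it reaches from about 350 to 850 mm from the base axis. Payload 8.1 kg.
Tool frame: the origin (TCP) lies midway between the tips of the shut fingers; the grasp point (between the pads) lies 19 mm behind it (r.pinch_z is the distance from the TCP to the grasp point, in mm); z points along the fingers, y is the line along which they close (so a half turn about z gives the same grasp; the last joint's range is limited). The gripper opens to 85 mm and grips with 20 to 120 N. Pads are 22 mm wide; open, the fingers measure 114 mm over their backs; the gripper's body (76 mm by 85 mm) begins 54 mm behind the grasp point. The pads swing forward as they close: fully open they stand 13 mm farther back than shut.
Start: joints at [-4.893, 7.471, 85.268, -0, 87.261, -4.893], TCP at [600.004, 0.022, 231.292] pointing down, gripper open.
Joint ranges: [-169.43, 169.43], [-51.17, 129.36], [1.28, 143.12], [-76.62, 256.62], [0, 156.53], [-152.29, 152.29]. Speed limits (degrees/s): [136.94, 136.94, 159.86, 180, 180, 180].

## Interface

Orientations are given as [roll, pitch, yaw] about the fixed x, y, z axes, in that order (R = Rz(yaw) Ry(pitch) Rx(roll)).
In Python, from bench import r gives the robot as it stands.
- The arm moves only by the shell command python3 -m jog 'ROWS' [OPENING] [FORCE]. ROWS is JSON, one flat list of numbers, 6 for each row, row after row: the shift along the tool's x, y, z in m, then the turn, a rotation vector about the tool's x, y, z in rad. A call has 1 to 8 rows; each row is the pose to reach, as a shift and turn from the pose commanded when the call began, along the tool's axes at that moment; what a row does not reach only later rows make up. A row lasts 1/8 s, in which the tool goes at most 62.5 mm and 10.7 degrees, less where a joint would pass 70% of its speed; a pose out of reach is approached as far as the arm can. A call with a gripper value outside its range is refused whole. OPENING is the opening, from -1 (shut) to 1 (fully open), set as the call begins (- or left out, the last holds). The fingers move at their own pace and stop on an object; FORCE is the grip in N (left out, the last holds). Time passes only in rows, so rows that repeat a pose let the fingers close. It gives the time, the measured TCP pose, the force, the opening and the grip force at its end, in the units of the state.
- r.sense(): the state, without advancing time (a new reading comes with each control period).
- r.snapshot(name): name is "scene" or "side" or "wrist"; returns a dict with "pixels" (480x640x3 uint8, red, green, blue), "range_z" (480x640 float32, mm along the optical axis (not along the pixel's ray), 0 where there is no reading), "K" (3x3 intrinsics, pixels), "rvec" (rotation vector, rad) and "tvec" (3), from world to camera coordinates, as OpenCV has them. Camera axes: x right, y down, z forward; pixel columns grow to the right and rows downward; lengths in mm; the calibration is good to about 2 mm. A picture is of the moment at which its call begins.
- r.hand_in(): hands the job in; it is judged then, once.
Trained networks look in a picture, given as the dict that the camera call returned (one of the last four; its "shot" number tells which), for a name from the list of things; names that differ only in an ending like _2 or _b are one class to them, and where a whole thing is asked for, a point or a joint stands for the part that bears it (a point fixed in the world has none). Each returns a list of dicts, best first, with "score" (0 to 1); they miss things now and then, are a little off and sometimes report something else, mostly with a low value. They report only what shows in the picture. A call takes as long as a camera call. They do not tell look-alikes from the thing itself.
- r.look_for(picture, target): "bbox" ([left, top, right, bottom] in pixels, round what is visible of it).
- r.outline_of(picture, target): "region" (480x640 bool, what is visible of it) and "bbox" ([left, top, right, bottom] in pixels, round what is visible of it).
The state is a dict: "time": time; "joint_pos": joint angles; "qd": joint speeds; "joint_efforts": joint torques, N m; "tool_pos": TCP position; "tcp_rot": TCP orientation; "ft_force": force on the tool from outside, world axes, zero at the start; "wrist_torque": the same for the moment, N m; "finger_gap": finger opening in mm; "grip_force": force on a finger pad.
Only numpy, scipy, OpenCV 4.12 (cv2) and the standard library are available. Lean on these libraries where they do the work, as an engineer would, in place of code of your own. Each camera call takes 0.05 s, during which the arm holds its last target. There are 200 camera calls.

## Working session

There is one attempt and no reset: what is moved stays moved. The work goes in short steps, Python scripts to look and compute and a shell command to move; the robot and the scene stay as the last step left them, time stands still between calls to the robot, and variables do not carry over. Pictures are saved under pics/ and viewed, at most 10 in all, crops included, and the job is handed in when it is done.

```bash
ls; mkdir -p pics
cat > h.py <<'E'
import numpy as np, cv2
from scipy.spatial.transform import Rotation as R
from bench import r
def cloud(p):
    "world xyz per pixel (mm), nan where no range"
    z=p["range_z"].astype(float); z[z==0]=np.nan
    K=p["K"]; v,u=np.mgrid[0:480,0:640]
    c=np.stack([(u-K[0,2])/K[0,0]*z,(v-K[1,2])/K[1,1]*z,z],-1)
    M=cv2.Rodrigues(np.array(p["rvec"],float))[0]
    return (c-np.array(p["tvec"]).reshape(3))@M
def save(p,n): cv2.imwrite("pics/"+n,cv2.cvtColor(p["pixels"],cv2.COLOR_RGB2BGR))
E
python3 - <<'E'
from h import *
for c in ("scene","side"):
    p=r.snapshot(c); save(p,c+".png"); W=cloud(p)
    for t in ("mug","mug_handle","brush","tray","jar","tin","glue"):
        for o in r.outline_of(p,t)[:3]:
            q=W[o["region"]]; q=q[~np.isnan(q[:,0])]
            print(c,t,round(o["score"],2),np.round(o["bbox"]),len(q),np.round(np.percentile(q,[2,50,98],axis=0)).tolist() if len(q) else '')
print(r.sense(), r.pinch_z)
E
```

```text
pics
scene mug 0.98 [114. 258. 165. 316.] 1930 [[567.0, -419.0, 5.0], [607.0, -377.0, 57.0], [677.0, -342.0, 89.0]]
scene mug 0.79 [182. 248. 228. 312.] 1929 [[530.0, -278.0, 2.0], [584.0, -244.0, 52.0], [630.0, -202.0, 89.0]]
scene mug 0.74 [190. 125. 234. 171.] 1413 [[128.0, -371.0, 4.0], [180.0, -327.0, 57.0], [210.0, -263.0, 88.0]]
scene mug_handle 0.66 [130. 294. 143. 321.] 182 [[646.0, -376.0, 29.0], [668.0, -367.0, 71.0], [680.0, -359.0, 78.0]]
scene mug_handle 0.51 [220. 141. 240. 155.] 137 [[103.0, -299.0, -1.0], [173.0, -275.0, 69.0], [182.0, -258.0, 78.0]]
scene mug_handle 0.45 [200. 253. 212. 258.] 56 [[517.0, -261.0, 48.0], [532.0, -252.0, 74.0], [541.0, -247.0, 78.0]]
scene brush 0.63 [278. 213. 307. 286.] 680 [[348.0, -91.0, 1.0], [426.0, -76.0, 13.0], [548.0, -56.0, 18.0]]
scene tray 0.68 [370. 246. 543. 354.] 10854 [[449.0, 127.0, 0.0], [572.0, 261.0, 5.0], [672.0, 433.0, 18.0]]
scene tray 0.36 [296. 285. 323. 324.] 918 [[600.0, -52.0, 6.0], [629.0, -24.0, 63.0], [642.0, 0.0, 98.0]]
scene jar 0.61 [478. 281. 513. 337.] 1489 [[581.0, 313.0, 10.0], [617.0, 345.0, 68.0]
[... 2015 characters left out ...]
8, 'joint_pos': array([-4.89019195e+00,  7.47022397e+00,  8.52631004e+01, -1.13205774e-03,
        8.72612087e+01, -4.89399031e+00]), 'qd': array([ 0.0069359 , -0.06752733,  0.05704976,  0.04814486, -0.00713035,
        0.07390928]), 'joint_efforts': array([ 1.73918608e-03, -5.69253981e+01, -5.00834835e+01,  1.44073101e-04,
        1.11234185e-03, -8.83823020e-06]), 'tool_pos': array([6.00042450e+02, 4.15140847e-02, 2.31347153e+02]), 'tcp_rot': array([1.79994649e+02, 1.59304347e-03, 9.00038523e+01]), 'ft_force': array([-0.3891285 ,  0.42879548, -0.46964126]), 'wrist_torque': array([ 0.00990032, -0.00548247, -0.03700945]), 'grip_force': 0.0, 'finger_gap': 85.51528609355682} 18.700000000000003
```

View scene.

View pics/scene.png

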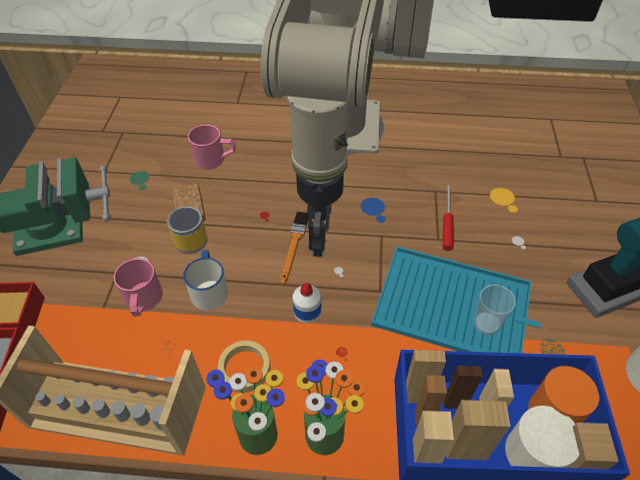

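Run:
```python
import cv2
a=cv2.imread("pics/scene.png")[110:330,100:340]
cv2.imwrite("pics/crop.png",cv2.resize(a,None,fx=2.7,fy=2.7,interpolation=cv2.INTER_CUBIC))
```

```text
(no output)
```

View pics/crop.png

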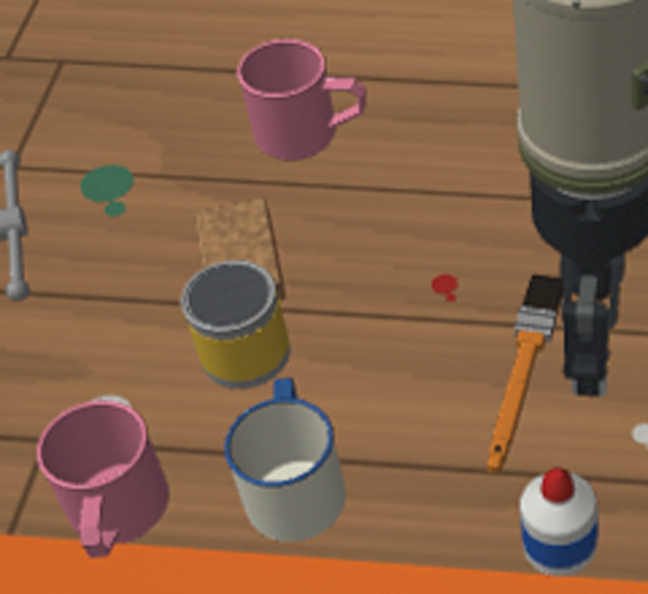

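Candidates for the mug are the pink mug at (138,285), the pink mug at (207,145), and the white mug with blue rim and handle at (205,280). The white one fits the description. Its handle points towards the robot, with the tin at (187,230) nearby. The brush runs from its bristles at (300,220) to its tail at (284,280). The jar is at (494,308), so the free half of the tray is on the left of the image, around (415,285).

```bash
cat > m.py <<'E'
from h import *
def circ(q):
    A=np.c_[2*q[:,:2],np.ones(len(q))]; s=np.linalg.lstsq(A,(q[:,:2]**2).sum(1),rcond=None)[0]
    return s[:2],np.sqrt(s[2]+s[0]**2+s[1]**2)
if __name__=="__main__":
  for c in ("scene","side"):
    p=r.snapshot(c); W=cloud(p); hsv=cv2.cvtColor(p["pixels"],cv2.COLOR_RGB2HSV)
    blue=(hsv[...,0]>100)&(hsv[...,0]<125)&(hsv[...,1]>110)
    near=np.hypot(W[...,0]-585,W[...,1]+244)<110
    rim=W[blue&near&(W[...,2]>80)]
    for _ in range(3):
        ce,ra=circ(rim); rim=rim[abs(np.hypot(*(rim[:,:2]-ce).T)-ra)<4]
    print(c,"rim",np.round(ce,1),round(ra,1),len(rim),"z",np.median(rim[:,2]).round(1))
    d=np.hypot(W[...,0]-ce[0],W[...,1]-ce[1])
    hd=W[blue&(d>46)&(d<82)&(W[...,2]>66)&(W[...,2]<80)]
    print(" handle",len(hd),np.round(np.median(hd,0),1),"dir",np.degrees(np.arctan2(*(hd[:,:2].mean(0)-ce)[::-1])).round(1),"z",np.percentile(hd[:,2],[10,90]).round(1),"maxd",np.hypot(*(hd[:,:2]-ce).T).max().round(1))
    X=W
    b=W[(X[...,0]>320)&(X[...,0]<580)&(X[...,1]>-120)&(X[...,1]<-35)&(X[...,2]>6)&(X[...,2]<25)]
    rc=cv2.minAreaRect(b[:,:2].astype(np.float32)); print(" brush",np.round(rc[0],1),np.round(rc[1],1),round(rc[2],1))
    e=cv2.fitLine(b[:,:2].astype(np.float32),cv2.DIST_HUBER,0,.01,.01).ravel()
    t=(b[:,:2]-e[2:])@e[:2]; print("  line",e.round(3),"ends",(e[2:]+np.outer(np.percentile(t,[.5,99.5]),e[:2])).round(1).tolist(),"ztop",np.median(b[:,2]).round(1))
    for nm,sg in(("tail",1),("brist",-1)):
        s=b[(b[:,0]*sg)>np.percentile(b[:,0]*sg,80 if sg<0 else 80)]; print("  ",nm,s.mean(0).round(1))
    tr=W[(hsv[...,0]>88)&(hsv[...,0]<104)&(hsv[...,1]>100)&(X[...,0]>420)&(X[...,0]<710)&(X[...,1]>90)&(X[...,1]<450)&(X[...,2]<22)&(X[...,2]>1)]
    rc=cv2.minAreaRect(tr[:,:2].astype(np.float32)); print(" tray",np.round(rc[0],1),np.round(rc[1],1),round(rc[2],1),"z",np.percentile(tr[:,2],[5,50,95]).round(1)); print(cv2.boxPoints(rc).round().tolist())
E
python3 m.py
```

```text
scene rim [ 590.8 -241.4] 38.8 120 z 87.5
 handle 43 [ 532.7 -253.5   74.6] dir -168.4 z [72.3 76.2] maxd 73.6
 brush [447.9 -83. ] [254.9  72.5] 3.4
  line [ 9.95000e-01 -1.00000e-01  4.47985e+02 -7.66260e+01] ends [[343.8, -66.2], [550.4, -86.9]] ztop 13.4
   tail [525.8 -84.3  12.9]
   brist [359.2 -68.4  13.5]
 tray [572.5 291.1] [328.  215.9] 76.2 z [ 2.   5.1 16. ]
[[429.0, 158.0], [638.0, 106.0], [716.0, 425.0], [507.0, 476.0]]
side rim [ 590.  -242.8] 38.4 56 z 86.7
 handle 92 [ 529.8 -256.2   72.9] dir -167.3 z [68.2 75.6] maxd 76.1
 brush [445.4 -79.4] [ 35.1 208.7] 83.2
  line [ 9.95000e-01 -1.04000e-01  4.39422e+02 -8.00780e+01] ends [[342.1, -69.9], [547.8, -91.4]] ztop 12.5
   tail [517.5 -87.5  11.9]
   brist [355.3 -71.3  12.2]
 tray [572.7 288. ] [328.7 208. ] 75.7 z [ 1.7  4.7 15.1]
[[431.0, 154.0], [633.0, 103.0], [714.0, 422.0], [512.0, 473.0]]
```

```bash
python3 -m jog '[-0.10,-0.03,0.02,0,0,0.6, -0.2545,-0.0683,0.08,0,0,1.361, -0.2545,-0.0683,0.08,0,0,1.361, -0.2545,-0.0683,0.08,0,0,1.361, -0.2545,-0.0683,0.08,0,0,1.361, -0.2545,-0.0683,0.08,0,0,1.361, -0.2545,-0.0683,0.08,0,0,1.361, -0.2545,-0.0683,0.08,0,0,1.361]' 0 100
cat > w.py <<'E'
from m import *
import sys
p=r.snapshot("wrist"); save(p,sys.argv[1]); W=cloud(p); hsv=cv2.cvtColor(p["pixels"],cv2.COLOR_RGB2HSV)
blue=(hsv[...,0]>100)&(hsv[...,0]<125)&(hsv[...,1]>110)
rim=W[blue&(W[...,2]>80)&(W[...,2]<92)]
if len(rim)>20:
    for _ in range(3):
        ce,ra=circ(rim); rim=rim[abs(np.hypot(*(rim[:,:2]-ce).T)-ra)<4]
    print("rim",ce.round(1),ra.round(1),len(rim))
hd=W[blue&(W[...,2]>68)&(W[...,2]<80)]
print("h",len(hd)); 
if len(hd)>10: print(hd.mean(0).round(1),cv2.minAreaRect(hd[:,:2].astype(np.float32)))
s=r.sense(); print(s["time"],s["tool_pos"].round(1),s["tcp_rot"].round(1),s["joint_pos"].round(1),s["ft_force"].round(1))
E
python3 w.py w1.png
```

```text
time: 1.9
tool_pos: [531.6, -254.7, 151.3]
tcp_rot: [-180.0, 0.0, 11.8]
ft_force: [-0.3, 0.3, 0.5]
finger_gap: 42.7
grip_force: 0.0
rim [ 589.8 -242.5] 38.6 2751
h 818
[ 533.6 -254.8   73. ] ((532.142822265625, -255.0035858154297), (29.41781234741211, 13.135543823242188), 12.479519844055176)
1.95 [ 531.7 -254.6  151.3] [-180.    -0.    11.8] [-30.6   8.7  92.4   0.   78.9  47.7] [ 0.7  0.1 -0.1]
```

View pics/w1.png

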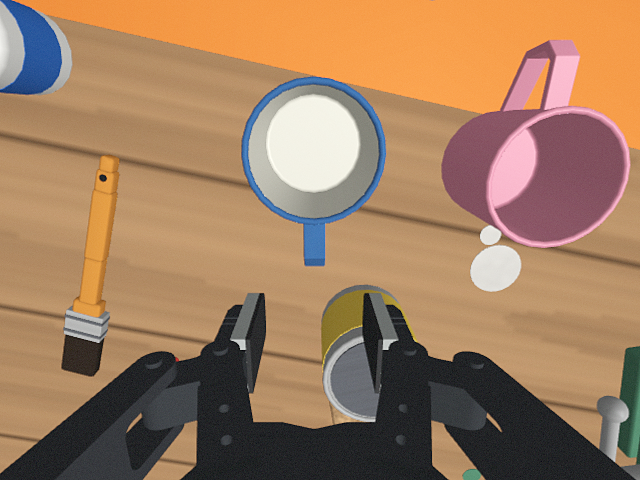

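The wrist view shows the white mug with its blue handle at (314,245), centred between the fingers and square to them. Going down.

```bash
python3 -m jog '[0,0,0.05,0,0,0, 0,0,0.09,0,0,0, 0,0,0.097,0,0,0, 0,0,0.097,0,0,0]' 0 100; python3 -m jog '[0,0,0,0,0,0, 0,0,0,0,0,0, 0,0,0,0,0,0, 0,0,0,0,0,0, 0,0,0,0,0,0]' -1 100
```

```text
time: 2.45
tool_pos: [531.9, -254.6, 54.9]
tcp_rot: [180.0, -0.0, 12.0]
ft_force: [1.1, 0.2, -0.0]
finger_gap: 42.4
grip_force: 0.0
time: 3.08
tool_pos: [533.0, -255.3, 56.7]
tcp_rot: [179.9, -0.1, 12.0]
ft_force: [-2.2, 0.3, 6.2]
finger_gap: 10.8
grip_force: 97.6
```

```bash
python3 -m jog '[0,0,-0.01,0,0,0, 0,0,-0.03,0,0,0, 0,0,-0.06,0,0,0, 0,0,-0.09,0,0,0, 0,0,-0.12,0,0,0, 0,0,-0.14,0,0,0, 0,0,-0.14,0,0,0]' -1 100; python3 w.py w2.png
```

```text
time: 3.95
tool_pos: [532.9, -255.2, 197.1]
tcp_rot: [179.8, -0.2, 12.0]
ft_force: [0.5, -0.7, -1.8]
finger_gap: 11.1
grip_force: 97.7
h 0
4.0 [ 532.  -254.7  195. ] [ 1.799e+02 -1.000e-01  1.200e+01] [-30.6   6.9  89.7   0.   83.3  47.4] [ 0.   0.1 -2.2]
```

View pics/w2.png

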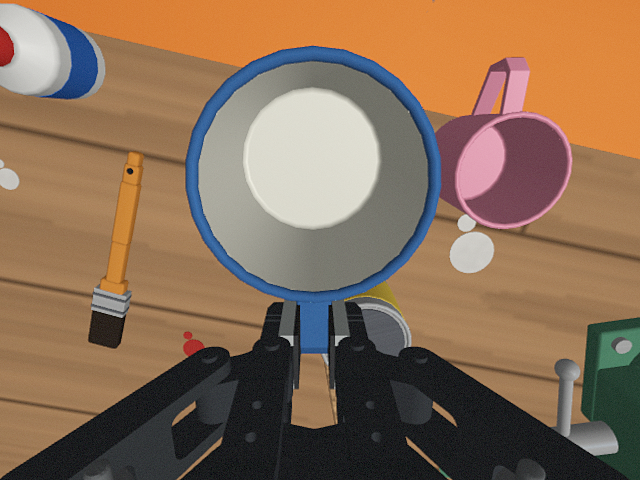

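The mug hangs upright from its handle, with the rim centred at (313,175). I'm carrying it to the right half of the tray and turning the handle to the right.

```bash
python3 -m jog '[0.006,-0.020,0,0,0,-0.077, 0.017,-0.059,0,0,0,-0.23, 0.031,-0.106,0,0,0,-0.415, 0.045,-0.153,0,0,0,-0.60, 0.059,-0.20,0,0,0,-0.783, 0.073,-0.246,0,0,0,-0.968, 0.087,-0.293,0,0,0,-1.152, 0.101,-0.340,0,0,0,-1.336]' -1 100
python3 - <<'E'
from h import *
s=r.sense(); M=R.from_euler('xyz',s["tcp_rot"],degrees=True).as_matrix()
p=r.snapshot("wrist"); W=cloud(p); hsv=cv2.cvtColor(p["pixels"],cv2.COLOR_RGB2HSV)
b=W[(hsv[...,0]>100)&(hsv[...,0]<125)&(hsv[...,1]>110)&(np.linalg.norm(W-s["tool_pos"],axis=2)<130)]
b=b[b[:,2]>s["tool_pos"][2]+22]
from m import circ
print(len(b),circ(b),np.percentile(b[:,2],[5,50,95]))
A=np.c_[b[:,:2]-b[:,:2].mean(0),np.ones(len(b))]; print("slope deg",np.degrees(np.linalg.lstsq(A,b[:,2],rcond=None)[0][:2]))
d=M.T@(np.array([563.7,152.1,195])-s["tool_pos"]); print(s["tool_pos"],s["tcp_rot"],"tool shift",d.round(1),"turn z deg",s["tcp_rot"][2]-100)
E
```

```text
time: 5.0
tool_pos: [558.6, 100.6, 192.2]
tcp_rot: [-179.8, 0.0, 88.9]
ft_force: [1.5, -0.3, -2.6]
finger_gap: 10.8
grip_force: 97.8
10364 (array([558.95922693, 153.91128726]), np.float64(41.43577133155848)) [218.93305084 220.52137919 260.2345021 ]
slope deg [  0.45147327 -11.1193408 ]
[558.56143166 100.56716197 192.20593173] [-1.79830331e+02  2.31992740e-02  8.89116952e+01] tool shift [51.6  4.2 -2.8] turn z deg -11.088304750599988
```

```bash
python3 -m jog '[0.025,0.002,0,0,0,-0.1, 0.0515,0.004,0,0,0,-0.193, 0.0515,0.004,0.02,0,0,-0.193, 0.0515,0.004,0.06,0,0,-0.193, 0.0515,0.004,0.095,0,0,-0.193, 0.0515,0.004,0.115,0,0,-0.193, 0.0515,0.004,0.115,0,0,-0.193]' -1 100
python3 - <<'E'
from h import *
s=r.sense(); print(s["tool_pos"],s["tcp_rot"])
for c in ("scene","side"):
    p=r.snapshot(c); W=cloud(p); save(p,c+"2.png")
    o=r.outline_of(p,"mug"); 
    for k in o[:3]:
        q=W[k["region"]]; q=q[~np.isnan(q[:,0])]; print(k["score"],k["bbox"],np.round(np.percentile(q,[2,50,98],axis=0)).tolist())
a=cv2.imread("pics/side2.png")[90:270,220:420]
cv2.imwrite("pics/sc2.png",cv2.resize(a,None,fx=3.2,fy=3.2,interpolation=cv2.INTER_CUBIC))
E
```

```text
time: 5.92
tool_pos: [562.9, 149.5, 76.5]
tcp_rot: [-179.7, 0.0, 99.6]
ft_force: [-0.0, 0.2, -1.6]
finger_gap: 10.6
grip_force: 97.9
[562.92011451 149.51344874  76.47288867] [-1.79705364e+02  1.12059612e-02  9.95554947e+01]
0.87 [189.9, 123.9, 236.3, 172.5] [[129.0, -370.0, 5.0], [180.0, -327.0, 57.0], [210.0, -263.0, 89.0]]
0.69 [116.1, 256.8, 163.9, 313.4] [[567.0, -419.0, 6.0], [608.0, -376.0, 56.0], [677.0, -342.0, 89.0]]
0.63 [386.5, 250.0, 444.8, 307.1] [[514.0, 139.0, 23.0], [559.0, 209.0, 68.0], [592.0, 244.0, 107.0]]
0.95 [289.6, 157.0, 329.7, 202.1] [[515.0, 133.0, 29.0], [536.0, 181.0, 73.0], [574.0, 246.0, 110.0]]
0.86 [431.1, 342.6, 485.3, 400.2] [[565.0, -422.0, 2.0], [614.0, -377.0, 47.0], [667.0, -345.0, 88.0]]
0.85 [207.3, 400.3, 255.8, 469.5] [[133.0, -374.0, 1.0], [169.0, -320.0, 38.0], [205.0, -276.0, 88.0]]
```

View pics/sc2.png

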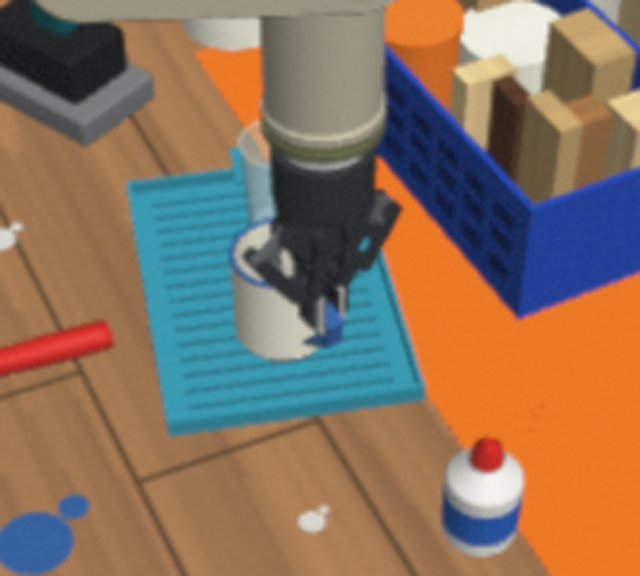

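The side view shows the mug over the free half of the tray, roughly 15 mm above the floor, upright and clear of the jar. I'm lowering it slowly.

```bash
python3 -m jog '[0,0,0.004,0,0,0, 0,0,0.008,0,0,0, 0,0,0.011,0,0,0, 0,0,0.013,0,0,0, 0,0,0.013,0,0,0]' -1 100
```

```text
time: 6.75
tool_pos: [564.7, 150.5, 66.0]
tcp_rot: [-180.0, 0.0, 99.6]
ft_force: [-0.0, 0.0, -2.4]
finger_gap: 10.9
grip_force: 97.9
```

```bash
python3 -m jog '[0,0,0.001,0,0,0, 0,0,0.002,0,0,0, 0,0,0.003,0,0,0, 0,0,0.003,0,0,0]' -1 100;python3 -m jog '[0,0,0.001,0,0,0, 0,0,0.002,0,0,0, 0,0,0.002,0,0,0]' -1 100
```

```text
time: 7.25
tool_pos: [564.9, 150.5, 63.2]
tcp_rot: [-180.0, -0.0, 99.6]
ft_force: [0.4, -0.1, -1.6]
finger_gap: 10.9
grip_force: 97.9
time: 7.62
tool_pos: [565.1, 150.5, 61.4]
tcp_rot: [180.0, -0.0, 99.6]
ft_force: [0.0, -0.1, -1.3]
finger_gap: 10.8
grip_force: 98.1
```

```bash
python3 -m jog '[0,0,0.001,0,0,0, 0,0,0.002,0,0,0, 0,0,0.002,0,0,0]' -1 100;python3 -m jog '[0,0,0.001,0,0,0, 0,0,0.001,0,0,0]' -1 100
```

```text
time: 8.0
tool_pos: [565.8, 150.1, 60.7]
tcp_rot: [179.9, 0.0, 99.6]
ft_force: [-2.5, -3.6, 8.7]
finger_gap: 11.2
grip_force: 99.2
time: 8.25
tool_pos: [566.2, 149.8, 60.6]
tcp_rot: [179.9, 0.1, 99.6]
ft_force: [-4.4, -5.3, 13.4]
finger_gap: 11.2
grip_force: 99.8
```

Contact with the floor (13 N). I'll ease off, open, and go up.

```bash
python3 -m jog '[0,0,-0.001,0,0,0, 0,0,-0.0015,0,0,0]' -1 20;  python3 -m jog '[0,0,0,0,0,0, 0,0,0,0,0,0, 0,0,0,0,0,0]' -0.1 20; python3 -m jog '[0,0,-0.02,0,0,0, 0,0,-0.06,0,0,0, 0,0,-0.12,0,0,0, 0,0,-0.16,0,0,0, 0,0,-0.16,0,0,0]' -0.1 20; python3 w.py w3.png
```

```text
time: 8.5
tool_pos: [565.5, 150.3, 60.8]
tcp_rot: [179.9, 0.0, 99.6]
ft_force: [-1.5, -1.8, 3.5]
finger_gap: 11.1
grip_force: 98.6
time: 8.88
tool_pos: [564.8, 150.6, 59.5]
tcp_rot: [-180.0, -0.0, 99.6]
ft_force: [0.5, -0.3, -0.8]
finger_gap: 38.4
grip_force: 0.0
time: 9.5
tool_pos: [567.8, 151.0, 226.7]
tcp_rot: [179.4, -0.0, 99.6]
ft_force: [0.4, 0.2, -0.3]
finger_gap: 38.1
grip_force: 0.0
rim [649.4 234.2] 109.3 420
h 3321
[712.9 238.8  74.3] ((670.2600708007812, 240.4705810546875), (247.8364715576172, 187.44570922851562), 7.25963830947876)
9.55 [566.5 150.8 223.6] [179.7  -0.   99.6] [ 9.9  5.2 88.5  0.  86.   0.3] [-1.2  0.4 -0.6]
```

View pics/w3.png

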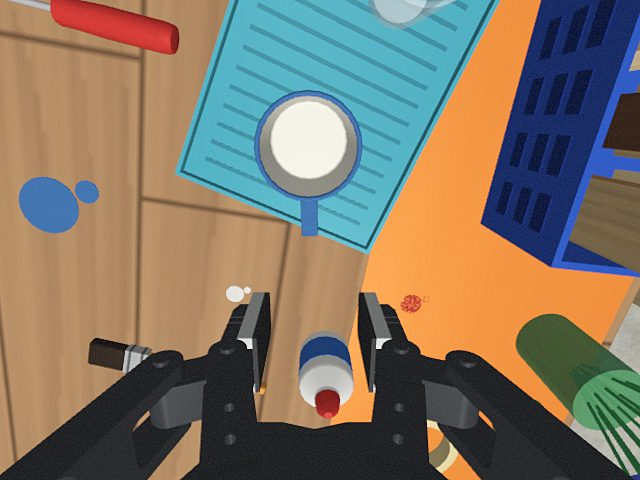

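The wrist view shows the mug upright on the tray floor, with its rim at (308,145) and handle at (310,215), and the jar untouched at (403,5). Next is the brush, beginning with a closer measurement.

```bash
python3 -m jog '[-0.03,-0.015,0.003,0,0,-0.17, -0.06,-0.03,0.006,0,0,-0.34, -0.09,-0.042,0.01,0,0,-0.52, -0.12,-0.056,0.013,0,0,-0.70, -0.15,-0.07,0.017,0,0,-0.88, -0.18,-0.084,0.02,0,0,-1.06, -0.21,-0.097,0.024,0,0,-1.2, -0.222,-0.1035,0.025,0,0,-1.299]' 0 100; python3 -m jog '[0,0,0,0,0,0]' 0 100
cat > b.py <<'E'
from h import *
s=r.sense(); print(s["time"],s["tool_pos"].round(1),s["tcp_rot"].round(1),s["joint_pos"].round(1))
p=r.snapshot("wrist"); save(p,"w4.png"); W=cloud(p); hsv=cv2.cvtColor(p["pixels"],cv2.COLOR_RGB2HSV)
m=(W[...,2]>7)&(W[...,2]<18)&(W[...,0]>325)&(W[...,0]<570)&(W[...,1]>-115)&(W[...,1]<-45)
b=W[m]; print(len(b),np.median(b[:,2]).round(1)); rc=cv2.minAreaRect(b[:,:2].astype(np.float32)); print(np.round(rc[0],1),np.round(rc[1],1),rc[2])
h=W[m&(hsv[...,0]<20)&(hsv[...,1]>140)]   # wooden handle
e=cv2.fitLine(h[:,:2].astype(np.float32),cv2.DIST_HUBER,0,.01,.01).ravel(); d=e[:2]*np.sign(-e[0])
print("handle x range",np.percentile(h[:,0],[.5,99.5]).round(1),"dir",d.round(4),"angle",np.degrees(np.arctan2(d[1],d[0])).round(1))
lo=np.percentile((b[:,:2]-e[2:])@d,[.2,99.8]); print("brush extent",lo.round(1),np.diff(lo).round(1))
hl=np.percentile((h[:,:2]-e[2:])@d,[.2,99.8]); print("handle extent",hl.round(1),np.diff(hl).round(1))
tail=e[2:]+d*hl[0]
print("tail",tail.round(1),"x+12:",(tail+d*117).round(1))
E
python3 b.py
```

```text
time: 10.55
tool_pos: [498.4, -87.0, 193.1]
tcp_rot: [180.0, -0.2, 174.2]
ft_force: [-0.2, 1.0, -0.1]
finger_gap: 42.5
grip_force: 0.0
time: 10.68
tool_pos: [499.0, -86.2, 193.6]
tcp_rot: [180.0, -0.1, 173.9]
ft_force: [0.7, -0.1, 0.1]
finger_gap: 42.3
grip_force: 0.0
10.675 [499.  -86.2 193.6] [ 1.800e+02 -1.000e-01  1.739e+02] [-15.6  -5.8 102.7  -0.   83.3 -99.5]
6176 12.5
[445.4 -77.9] [ 32.2 208.6] 84.79710388183594
handle x range [407.6 546.6] dir [-0.9947  0.1028] angle 174.1
brush extent [-77.6 129.3] [206.9]
handle extent [-77.6  62.8] [140.4]
tail [547.7 -88.8] x+12: [431.3 -76.8]
```

View pics/w4.png

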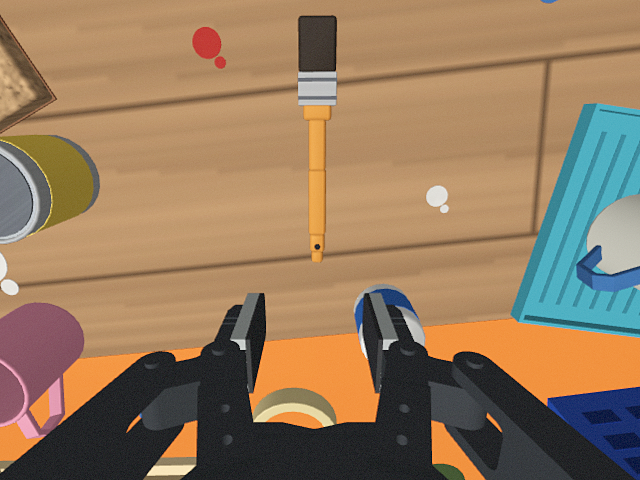

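```bash
python3 -m jog '[0.03,0.001,0.03,0,-0.12,0, 0.06,0.002,0.07,0,-0.25,0, 0.067,0.002,0.11,0,-0.349,0, 0.067,0.002,0.14,0,-0.349,0, 0.067,0.002,0.14,0,-0.349,0, 0.067,0.002,0.14,0,-0.349,0]' -0.1 100
python3 - <<'E'
from h import *
s=r.sense(); M=R.from_euler('xyz',s["tcp_rot"],degrees=True).as_matrix()
print(s["joint_pos"].round(1),s["tool_pos"],M[:,2].round(3),M[:,1].round(3))
for z in (20,5.5): print((M.T@(np.array([432.5,-77,z])-s["tool_pos"])).round(1))
E
```

```text
time: 11.48
tool_pos: [435.0, -76.7, 56.7]
tcp_rot: [180.0, 20.1, 174.0]
ft_force: [-0.6, 0.5, 0.2]
finger_gap: 38.7
grip_force: 0.0
[ -20.9  -31.5  139.9    6.4   52.3 -108. ] [435.0144046  -76.7215521   56.67264323] [ 0.342 -0.036 -0.939] [0.104 0.995 0.   ]
[14.9 -0.5 33.6]
[19.9 -0.5 47.2]
```

```bash
cat > k.py <<'E'
import numpy as np
from scipy.optimize import least_squares
# J2,J3,sum tool angle from up (deg), x,y,z
D=np.array([[7.47,85.27,180,600,0,231.3],[8.7,92.4,180,531.7,-254.6,151.3],[6.9,89.7,180,532,-254.7,195],[5.2,88.5,180,566.5,150.8,223.6],[-5.8,102.7,180,499,-86.2,193.6],[-31.5,139.9,160,435,-76.7,56.7]])
rad=np.radians
def f(P,D):
    a,d,L1,L2,Lt,off,b=P   # b: elbow offset angle
    A=rad(D[:,0]);B=rad(D[:,0]+D[:,1])+b;T=rad(D[:,2])
    rr=a+L1*np.sin(A)+L2*np.sin(B)+Lt*np.sin(T); z=d+L1*np.cos(A)+L2*np.cos(B)+Lt*np.cos(T)
    return rr,z
def res(P):
    rr,z=f(P,D); R_=np.sqrt(np.maximum(np.hypot(D[:,3],D[:,4])**2-P[5]**2,1))
    return np.r_[rr-R_,z-D[:,5],(np.array(P)-P0)/np.array([50,100,60,60,80,10,.1])*0.3]
P0=np.array([20,350,430,500,300,51,0])
s=least_squares(res,P0); P=s.x; print(P.round(2),res(P)[:12].round(1))
def ik(x,y,z,T):
    rr=np.sqrt(np.hypot(x,y)**2-P[5]**2)
    g=lambda q:np.array(f(P,np.array([[q[0],q[1],T,0,0,0]]))).ravel()-[rr,z]
    q=least_squares(g,[-20,120]); return q.x.round(1),"J5",(T-q.x.sum()).round(1),q.cost.round(2)
print("grasp20",ik(432.5,-77,5.5,160),"grasp10",ik(432.5,-77,4,170),"grasp0",ik(432.5,-77,3,180))
for p in (25,35,45,55): print(p,[ik(574,214,z,90+p) for z in (215,115)])
E
python3 k.py
```

```text
[-1.5100e+00  3.3345e+02  3.7492e+02  5.5951e+02  3.8038e+02  5.1040e+01
  1.2000e-01] [ 1.1  0.1  0.1 -1.5  0.2 -0.   0.2 -0.2  0.   0.3 -0.6  0.2]
grasp20 (array([-24.9, 141.7]), 'J5', np.float64(43.1), np.float64(0.0)) grasp10 (array([-13.5, 131.5]), 'J5', np.float64(52.1), np.float64(0.0)) grasp0 (array([ -2.7, 121.3]), 'J5', np.float64(61.4), np.float64(0.0))
25 [(array([-38.3, 148.2]), 'J5', np.float64(5.1), np.float64(0.0)), (array([-16.3, 147.7]), 'J5', np.float64(-16.4), np.float64(0.0))]
35 [(array([-36.1, 140.5]), 'J5', np.float64(20.6), np.float64(0.0)), (array([-21.4, 143.2]), 'J5', np.float64(3.2), np.float64(0.0))]
45 [(array([-30.3, 131.5]), 'J5', np.float64(33.8), np.float64(0.0)), (array([-20. , 135.8]), 'J5', np.float64(19.2), np.float64(0.0))]
55 [(array([-22.7, 121.7]), 'J5', np.float64(46.0), np.float64(0.0)), (array([-15. , 126.8]), 'J5', np.float64(33.1), np.float64(0.0))]
```

```bash
python3 -m jog '[0.01,0,0.02,0,0,0, 0.015,0,0.035,0,0,0, 0.019,0,0.045,0,0,0, 0.0195,-0.0005,0.0465,0,0,0, 0.0195,-0.0005,0.0465,0,0,0]' -0.1 60; python3 -c "
from h import *
print(r.sense()['joint_pos'].round(1))"
```

```text
time: 12.1
tool_pos: [431.9, -77.2, 5.3]
tcp_rot: [-180.0, 20.0, 174.1]
ft_force: [0.3, -0.0, 0.7]
finger_gap: 38.2
grip_force: 0.0
[ -21.2  -25.   141.8    7.4   44.  -109.7]
```

```bash
python3 -m jog '[0,0,0,0,0,0, 0,0,0,0,0,0, 0,0,0,0,0,0, 0,0,0,0,0,0, 0,0,0,0,0,0]' -1 80;  python3 -m jog '[0.01,0,-0.03,0,0,0, 0.015,0,-0.05,0,0,0, 0,0,-0.08,0,0.05,0, 0,0,-0.14,0,0.2,0, 0,0,-0.20,0,0.35,0, 0,0,-0.24,0,0.35,0, 0,0,-0.24,0,0.35,0]' -1 80
python3 - <<'E'
from h import *
s=r.sense(); print(s["joint_pos"].round(1),s["tool_pos"].round(1),s["tcp_rot"].round(1))
p=r.snapshot("wrist"); save(p,"w5.png")
E
```

```text
time: 12.72
tool_pos: [432.1, -77.4, 5.7]
tcp_rot: [-180.0, 20.1, 174.1]
ft_force: [-3.2, 1.4, 7.3]
finger_gap: 13.9
grip_force: 78.1
time: 13.6
tool_pos: [351.2, -69.1, 233.7]
tcp_rot: [-179.9, 0.3, 174.1]
ft_force: [-0.3, -0.3, -1.3]
finger_gap: 13.2
grip_force: 78.8
[ -19.3  -33.5  120.    -0.    93.2 -103.4] [351.2 -69.1 233.7] [-179.9    0.3  174.1]
```

View pics/w5.png

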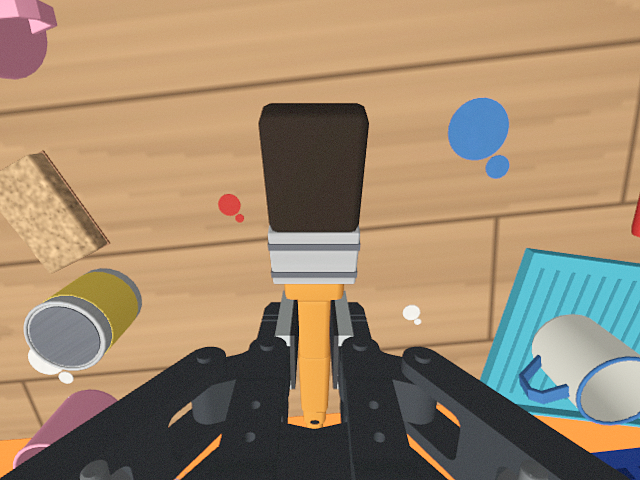

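The brush is held straight, with the bristles at (314,165) and the tail running down to (315,420). I'm carrying it towards the tray and turning it.

```bash
python3 -m jog '[-0.014,0.016,-0.007,0,0,0.17, -0.029,0.033,-0.014,0,0,0.34, -0.044,0.049,-0.021,0,0,0.51, -0.058,0.066,-0.028,0,0,0.69, -0.073,0.082,-0.035,0,0,0.86, -0.087,0.099,-0.042,0,0,1.03, -0.102,0.115,-0.049,0,0,1.20, -0.116,0.132,-0.056,0,0,1.38]' -1 80
cat > t.py <<'E'
from h import *
s=r.sense(); M=R.from_euler('xyz',s["tcp_rot"],degrees=True).as_matrix(); t=s["tool_pos"]
print(s["time"],s["joint_pos"].round(1),t.round(1),s["tcp_rot"].round(1))
def go(pos,Mt,msg=""):
    print(msg,"shift mm",(M.T@(np.array(pos)-t)).round(1),"rotvec",R.from_matrix(M.T@Mt).as_rotvec().round(3))
def tool(h,p):
    "tool z: heading h, p deg below horizontal; x up side"
    h,p=np.radians([h,p]); z=np.array([np.cos(h)*np.cos(p),np.sin(h)*np.cos(p),-np.sin(p)]); y=np.array([np.sin(h),-np.cos(h),0]); return np.c_[np.cross(y,z),y,z]
def brush():
    "brush axis, in the tool frame, from the wrist camera"
    p=r.snapshot("wrist"); W=cloud(p); q=(W-t)@M
    m=(abs(q[...,1])<17)&(q[...,0]>18)&(q[...,0]<125)&(q[...,2]>-70)&(q[...,2]<40)&~np.isnan(q[...,0])
    b=q[m]; e=cv2.fitLine(b[:,[0,2]].astype(np.float32),cv2.DIST_HUBER,0,.01,.01).ravel(); d=e[:2]*np.sign(e[0])
    print("brush n",len(b),"tip x",np.percentile(b[:,0],[1,99]).round(1),"tilt back deg",np.degrees(np.arctan2(-d[1],d[0])).round(1),"z at x=0",(e[3]-e[2]*e[1]/e[0]).round(1))
E
python3 - <<'E'
from t import *
brush()
go([520,150,260],tool(16,90),"A"); print(tool(16,90).round(2).tolist())
E
```

```text
time: 14.65
tool_pos: [478.4, 51.3, 284.2]
tcp_rot: [-179.8, -0.0, 94.6]
ft_force: [0.9, -0.4, -1.0]
finger_gap: 13.2
grip_force: 78.8
14.65 [  0.  -11.9  98.7   0.   93.4  -4.6] [478.4  51.3 284.2] [-179.8   -0.    94.6]
brush n 17510 tip x [19.7 83.9] tilt back deg 21.9 z at x=0 -7.4
A shift mm [95.  49.5 24. ] rotvec [-0.003  0.002  1.373]
[[0.96, 0.28, 0.0], [0.28, -0.96, 0.0], [0.0, 0.0, -1.0]]
```

```bash
python3 -m jog '[0.012,0.006,0.003,0,0,0.17, 0.024,0.012,0.006,0,0,0.34, 0.036,0.018,0.009,0,0,0.51, 0.048,0.025,0.012,0,0,0.69, 0.060,0.031,0.015,0,0,0.86, 0.071,0.037,0.018,0,0,1.03, 0.083,0.043,0.021,0,0,1.20, 0.095,0.0495,0.024,0,0,1.373]' -1 80
python3 - <<'E'
from t import *
from m import circ
C=[]
for c in ("scene","side"):
    p=r.snapshot(c); W=cloud(p); hsv=cv2.cvtColor(p["pixels"],cv2.COLOR_RGB2HSV); save(p,c+"3.png")
    b=(hsv[...,0]>100)&(hsv[...,0]<125)&(hsv[...,1]>110)&(np.hypot(W[...,0]-554,W[...,1]-208)<60)&(W[...,2]>84)&(W[...,2]<98)
    q=W[b]
    if len(q)<15: print(c,len(q)); continue
    for _ in range(3):
        ce,ra=circ(q); q=q[abs(np.hypot(*(q[:,:2]-ce).T)-ra)<4]
    print(c,"rim",ce.round(1),ra.round(1),len(q),np.median(q[:,2]).round(1)); C.append(ce)
C=np.array([554.5,208.5]); h=np.radians(16)
P=C+30*np.array([np.cos(h),np.sin(h)])
go([*P,225],tool(16,47),"pre")
E
```

```text
time: 15.7
tool_pos: [518.9, 149.7, 259.9]
tcp_rot: [-180.0, 0.2, 16.1]
ft_force: [0.2, -0.3, -1.0]
finger_gap: 13.2
grip_force: 78.9
15.7 [10.6 -2.3 92.3  0.  90.1 84.5] [518.9 149.7 259.9] [-180.     0.2   16.1]
scene rim [554.5 208.7] 39.1 143 91.2
side rim [555.1 208.4] 39.0 51 90.5
pre shift mm [ 80.6 -46.6  34.7] rotvec [-0.001  0.754  0.001]
```

```bash
python3 -m jog '[0.016,-0.009,-0.01,0,0.15,0, 0.032,-0.018,-0.01,0,0.30,0, 0.048,-0.028,-0.01,0,0.45,0, 0.064,-0.037,0,0,0.60,0, 0.0806,-0.0466,0.015,0,0.754,0, 0.0806,-0.0466,0.0347,0,0.754,0, 0.0806,-0.0466,0.0347,0,0.754,0, 0.0806,-0.0466,0.0347,0,0.754,0]' -1 80
python3 - <<'E'
from t import *
C=np.array([554.7,208.5]); h=np.radians(16); H=np.array([np.cos(h),np.sin(h)])
q=np.array([.9272,0,-.3746]) # brush axis in tool (22 deg)
b=M@q; tail=t-119*b; print("axis",b.round(3),"lean",np.degrees(np.arccos(b[2])).round(1),"tail",tail.round(1),"tail s,lat",((tail[:2]-C)@H).round(1),((tail[:2]-C)@[-H[1],H[0]]).round(1))
brush()
# tail seen by the fixed cameras
for c in ("scene","side"):
    p=r.snapshot(c); W=cloud(p); hsv=cv2.cvtColor(p["pixels"],cv2.COLOR_RGB2HSV); save(p,c+"4.png")
    m=(hsv[...,0]>8)&(hsv[...,0]<22)&(hsv[...,1]>140)&(np.hypot(W[...,0]-tail[0],W[...,1]-tail[1])<70)&(W[...,2]>tail[2]-25)&(W[...,2]<t[2]+10)
    a=W[m]; 
    if len(a)>5: k=a[a[:,2]<a[:,2].min()+15]; print(c,len(a),"lowest",a[:,2].min().round(1),k.mean(0).round(1),"s",((k[:,:2].mean(0)-C)@H).round(1))
P=C+30*H
go([*P,225],tool(16,47),"fix"); go([*P,121],tool(16,47),"down")
E
```

```text
time: 16.8
tool_pos: [584.5, 216.8, 228.4]
tcp_rot: [179.9, -43.2, 16.5]
ft_force: [0.4, -0.7, -0.7]
finger_gap: 14.0
grip_force: 82.2
16.8 [ 15.2 -26.4 126.1   1.3  37.   88.1] [584.5 216.8 228.4] [179.9 -43.2  16.5]
axis [0.402 0.12  0.908] lean 24.8 tail [536.7 202.5 120.4] tail s,lat -19.0 -0.8
brush n 17427 tip x [19.4 83.6] tilt back deg 20.0 z at x=0 -9.1
scene 156 lowest 126.3 [541.7 198.1 134.2] s -15.3
side 250 lowest 126.5 [537.5 197.8 134.8] s -19.5
fix shift mm [-3.  -0.3  1.9] rotvec [-0.004 -0.004  0.006]
down shift mm [-74.2  -0.4  77.7] rotvec [-0.004 -0.004  0.006]
```

```bash
python3 -m jog '[-0.014,0,0.015,0,0,0, -0.027,0,0.029,0,0,0, -0.041,0,0.044,0,0,0, -0.055,0,0.058,0,0,0, -0.063,0,0.067,0,0,0, -0.063,0,0.067,0,0,0, -0.063,0,0.067,0,0,0]' -1 80; python3 -m jog '[-0.002,0,0.002,0,0,0, -0.004,0,0.004,0,0,0, -0.004,0,0.004,0,0,0]' -1 80
python3 - <<'E'
from t import *
C=np.array([554.7,208.5]); P=t-119*(M@[.9272,0,-.3746]); print("tail",P-[*C,0]); brush()
p=r.snapshot("side"); save(p,"s5.png"); a=cv2.imread("pics/s5.png")[60:240,220:420]
cv2.imwrite("pics/sc5.png",cv2.resize(a,None,fx=3.2,fy=3.2,interpolation=cv2.INTER_CUBIC))
E
```

```text
time: 17.82
tool_pos: [584.5, 217.3, 136.5]
tcp_rot: [-180.0, -43.2, 16.3]
ft_force: [0.1, 0.7, -0.1]
finger_gap: 13.4
grip_force: 82.3
time: 18.2
tool_pos: [583.4, 217.0, 129.1]
tcp_rot: [-180.0, -43.1, 16.3]
ft_force: [0.5, -0.2, -0.5]
finger_gap: 13.2
grip_force: 82.4
18.2 [ 15.2 -18.  131.1   1.9  23.8  87.5] [583.4 217.  129.1] [-180.   -43.1   16.3]
tail [-19.39619802  -5.56347127  21.14428394]
brush n 17393 tip x [19.5 83.6] tilt back deg 19.8 z at x=0 -9.2
```

View pics/sc5.png

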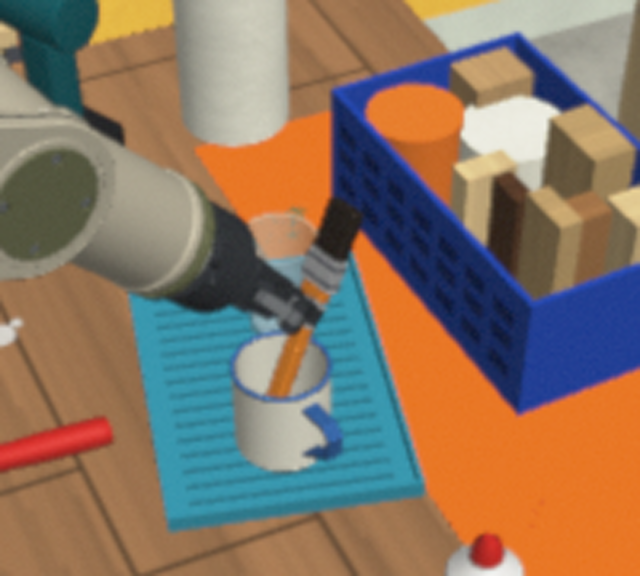

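The brush tail is inside the mug, leaning away from the arm, and the jar is clear. I'm lowering it until it touches.

```bash
python3 -m jog '[-0.002,0,0.002,0,0,0, -0.004,0,0.004,0,0,0, -0.004,0,0.004,0,0,0]' -1 40; python3 -m jog '[-0.0015,0,0.0015,0,0,0, -0.0015,0,0.0015,0,0,0]' -1 30;  python3 -m jog '[-0.0015,0,0.0015,0,0,0, -0.0015,0,0.0015,0,0,0]' -1 25
```

```text
time: 18.68
tool_pos: [583.1, 216.9, 123.1]
tcp_rot: [-180.0, -43.1, 16.3]
ft_force: [0.0, -0.4, 0.1]
finger_gap: 13.5
grip_force: 82.4
time: 18.92
tool_pos: [583.2, 216.9, 121.4]
tcp_rot: [-180.0, -43.1, 16.3]
ft_force: [0.5, -0.3, -0.4]
finger_gap: 13.0
grip_force: 82.4
time: 19.18
tool_pos: [583.1, 216.9, 119.3]
tcp_rot: [-180.0, -43.1, 16.3]
ft_force: [1.4, 0.1, -0.4]
finger_gap: 13.1
grip_force: 82.4
```

```bash
python3 -m jog '[-0.001,0,0.001,0,0,0, -0.001,0,0.001,0,0,0]' -1 40;  python3 -m jog '[-0.001,0,0.001,0,0,0, -0.001,0,0.001,0,0,0]' -1 40
```

```text
time: 19.42
tool_pos: [583.2, 216.9, 118.1]
tcp_rot: [-180.0, -43.1, 16.3]
ft_force: [0.0, -0.8, -0.2]
finger_gap: 13.3
grip_force: 82.0
time: 19.68
tool_pos: [583.7, 217.0, 117.4]
tcp_rot: [-180.0, -43.2, 16.3]
ft_force: [1.4, 0.5, 0.4]
finger_gap: 13.2
grip_force: 79.8
```

```bash
python3 -m jog '[0,0,0,0,0,0, 0,0,0,0,0,0, 0,0,0,0,0,0]' -0.1 20; python3 -m jog '[0,0,-0.02,0,0,0, 0,0,-0.05,0,0,0, 0,0,-0.09,0,0,0, 0,0,-0.13,0,0,0, 0,0,-0.15,0,0,0, 0,0,-0.15,0,0,0]' -0.1 20
python3 - <<'E'
from h import *
p=r.snapshot("scene"); save(p,"s6.png"); q=r.snapshot("side"); save(q,"s7.png")
f=lambda n,y,x: cv2.resize(cv2.imread("pics/"+n)[y:y+220,x:x+190],None,fx=2.1,fy=2.1,interpolation=cv2.INTER_CUBIC)
cv2.imwrite("pics/f.png",np.hstack([f("s6.png",170,350),f("s7.png",60,225)]))
for c,P in (("scene",p),("side",q)):
    W=cloud(P)
    for t in ("mug","brush","jar","tin","glue","screwdriver"):
        o=r.outline_of(P,t)[:3]
        for k in o:
            z=W[k["region"]]; z=z[~np.isnan(z[:,0])]
            if k["score"]>.4 and len(z): print(c,t,round(k["score"],2),np.round(np.percentile(z,[2,50,98],axis=0)).tolist())
E
```

```text
time: 20.05
tool_pos: [583.0, 216.9, 116.4]
tcp_rot: [-180.0, -43.1, 16.3]
ft_force: [0.4, -0.6, 0.2]
finger_gap: 38.3
grip_force: 0.0
time: 20.8
tool_pos: [484.7, 188.1, 226.7]
tcp_rot: [-180.0, -43.2, 16.3]
ft_force: [0.0, -0.1, 0.3]
finger_gap: 38.2
grip_force: 0.0
scene mug 0.98 [[567.0, -419.0, 3.0], [608.0, -376.0, 56.0], [677.0, -342.0, 89.0]]
scene mug 0.86 [[129.0, -371.0, 10.0], [184.0, -330.0, 59.0], [210.0, -277.0, 88.0]]
scene mug 0.68 [[516.0, 140.0, 10.0], [565.0, 201.0, 58.0], [595.0, 246.0, 92.0]]
scene brush 0.88 [[522.0, 197.0, 8.0], [622.0, 219.0, 147.0], [652.0, 259.0, 182.0]]
scene jar 0.92 [[581.0, 313.0, 10.0], [615.0, 345.0, 68.0], [645.0, 375.0, 101.0]]
scene tin 0.73 [[414.0, -350.0, 4.0], [464.0, -310.0, 76.0], [483.0, -280.0, 84.0]]
scene glue 0.9 [[591.0, -55.0, 3.0], [628.0, -25.0, 63.0], [642.0, 0.0, 99.0]]
scene screwdriver 0.79 [[239.0, 264.0, 0.0], [380.0, 277.0, 23.0], [426.0, 296.0, 29.0]]
side mug 0.93 [[515.0, 135.0, 9.0], [550.0, 182.0, 62.0], [591.0, 247.0, 92.0]]
side mug 0.9 [[132.0, -374.0, 1.0], [168.0, -320.0, 38.0], [205.0, -270.0, 88.0]]
side mug 0.81 [[565.0, -422.0, 1.0], [616.0, -377.0, 48.0], [674.0, -345.0, 88.0]]
side brush 0.81 [[556.0, 203.0, 62.0], [610.0, 218.0, 134.0], [646.0, 242.0, 180.0]]
side jar 0.71 [[580.0, 310.0, 18.0], [609.0, 329.0, 74.0], [643.0, 377.0, 100.0]]
side tin 0.67 [[407.0, -356.0, 10.0], [438.0, -329.0, 78.0], [477.0, -286.0, 82.0]]
side glue 0.83 [[584.0, -58.0, 6.0], [603.0, -43.0, 62.0], [634.0, -11.0, 98.0]]
side screwdriver 0.61 [[235.0, 261.0, -1.0], [369.0, 272.0, 20.0], [423.0, 305.0, 28.0]]
```

View pics/f.png

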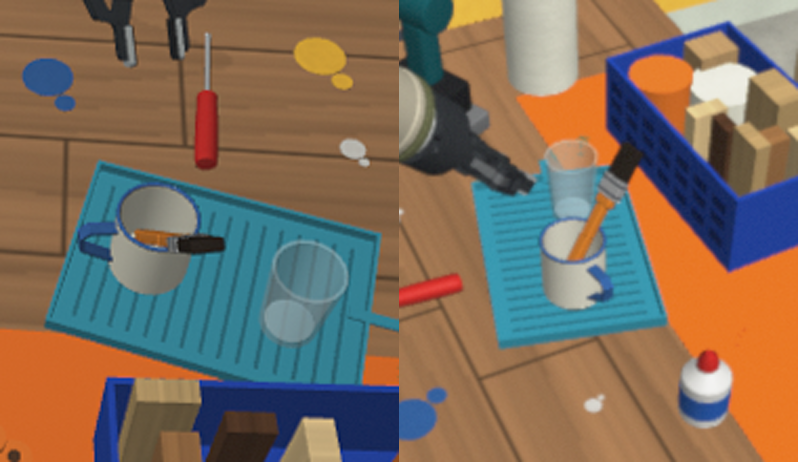

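The mug stands upright in the free half of the tray with the brush leaning in it, bristles up. The jar, tin, glue and screwdriver are where they were, and the gripper is clear. Handing in.

```bash
python3 -c "
from bench import r
print(r.hand_in())"
```

```text
the job is handed in; nothing more can be done
None
```

The job is handed in at about 21 s: the white enamel mug stands upright in the free half of the tray with the brush in it, bristles up, and the last camera check showed the jar, tin, glue bottle, screwdriver and pink mugs where they were; no verdict came back.

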